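# Fetch the feed wheel from behind the set-up pieces

### The arm

A 6-joint arm with a two-finger parallel gripper is mounted at the origin on the work surface. World frame = base frame: x ahead of the robot, y to its left, z up, the work surface at z = 0. Lengths are in mm, angles in rad, forces in N, time in s.
With the tool pointing down it reaches from about 350 to 925 mm from the base axis. Payload 6.4 kg.
Tool frame: the origin (TCP) lies on the mounting face of the last link; the fingertips stand 173 mm ahead of it and the grasp point (between the pads) lies 155 mm ahead of it; y points along the fingers, x is the direction in which the jaws open and shut, and the axes are right-handed (so a half turn about y gives the same grasp; the last joint's range is limited). The gripper opens to 85 mm and grips with 20 to 120 N. Pads are 22 mm wide; open, the fingers measure 114 mm over their backs; the gripper's body (76 mm by 85 mm) begins 54 mm behind the grasp point. The pads swing forward as they close: fully open they stand 13 mm farther back than shut.
Start: joints at [1.095, 0.245, 1.558, -0, 1.339, -0.174], TCP at [193.203, 620.635, 404.69] pointing down, gripper open.
Joint ranges: [-3.13, 3.13], [-1.02, 2.26], [0.13, 2.54], [-0.95, 4.09], [0.21, 2.88], [-2.74, 2.74]. Speed limits (rad/s): [2.57, 2.57, 3.14, 3.14, 3.14, 3.14].

### API

Orientations are given as a rotation vector (axis times angle).
In Python, from station import arm gives the robot as it stands. The module is installed in compiled form; this text tells all that it offers. Calls block until the motion is done:
- arm.move_to(position, orientation): joint-space move of the TCP to a pose.
- arm.line_to(position, max_speed=150, ori=None): straight line of the TCP; ori=None keeps the orientation; max_speed is the mean speed in mm/s.
- arm.move_joints(angles): joint-space move.
- arm.open() and arm.grasp(effort=None): open the fingers fully, or close them until they stop; effort is the grip in N (None keeps the last).
- arm.sleep(seconds).
- arm.solve_ik(position, orientation): joint angles nearest the present ones, or None.
- arm.grab_frame(name): name is "side" or "top" or "wrist"; returns a dict with "img" (420x560x3 uint8, red, green, blue), "z_map" (420x560 float32, mm along the optical axis (not along the pixel's ray), 0 where there is no reading), "fx", "fy", "cx", "cy" (pixels), "k1" (the pictures are not rectified: a ray, as slopes to the right and down, at radius r is drawn at 1 + k1 r^2 times it, then the intrinsics apply), "origin" and "attitude" of the camera in the world; the wrist camera has in their place "T_tool_cam" (4x4, takes a point from camera to tool coordinates, whose origin is the TCP and whose axes are the tool frame's). Camera axes: x right, y up, looking along -z (the intrinsics and any distortion apply to the point x, -y, -z); pixel columns grow to the right and rows downward; lengths in mm; the calibration is good to about 2 mm. A picture is of the moment at which its call begins: read the wrist's pose just before it.
A pose or a line that the arm cannot do raises arm.MotionError and nothing moves.
- arm.finish_job(): hands the job in, once; it reports no verdict.
Readings, each from a call of its own:
- arm.read_time_s(): time.
- arm.read_joints(): joint angles.
- arm.read_dq(): joint speeds.
- arm.read_effort(): joint torques, N m.
- arm.read_position(): TCP position.
- arm.read_tcp_rot(): TCP orientation.
- arm.read_ft_force(): force on the tool from outside, world axes, zero at the start.
- arm.read_ft_torque(): the same for the moment, N m.
- arm.read_gripper_width(): opening from 0.0 (shut) to 1.0 (fully open).
Only numpy, scipy, OpenCV 4.12 (cv2) and the standard library are available. Lean on these libraries where they do the work, as an engineer would, in place of code of your own. Each camera call takes 0.05 s, during which the arm holds its last target.

### The job

The knurled feed wheel lies at the back of the steel tray, behind three standing set-up pieces (knob post, guide block, spring plunger). First stand all three pieces upright on the rubber mat; then, with all three still there, lay the wheel, knob up, in the round cup; finally put each piece back upright on the very spot in the tray where it stood at the start. Do not disturb the bearing and the bush that lie in the tray.

Things in the scene. Friction and masses are not known exactly. Their poses are not given: they have to be found in the camera images.
- wheel_center (a point): Feed wheel, lying flat in the tray behind (on the far side from the robot of) the three standing pieces: a knurled steel disc 64 mm in diameter and 16 mm thick, with a black round knob 28 mm in diameter and 36 mm tall upright in its middle; 52 mm tall in all, about 0.3 kg. Take it by the knob, which occupies heights 16 to 52 mm above its underside. The point is on its axis, half-way up (26 mm above its underside); z up.
- post_center (a point): Knob post, standing in the tray: round steel foot 44 mm in diameter and 14 mm high, thin 16 mm steel stem, and on top a round fluted black knob about 38 mm in diameter at heights 80 to 110 mm (its top); about 0.25 kg. The point is on its axis, 55 mm above its underside; z up.
- block_center (a point): Guide block, standing in the tray: a plain upright aluminium block 32 mm (its x) by 46 mm (its y) by 110 mm tall, with a dark groove across the top, running along its x, and down the face on its -x side; about 0.3 kg. Grip it across its x (32 mm) near the top. The point is its centre, 55 mm above its underside; z up.
- plunger_center (a point): Spring plunger, standing in the tray: square dark steel foot 42 x 42 mm and 16 mm high, thin steel stem with a coil spring around it, and on top a small smooth round black cap 24 mm in diameter at heights 92 to 120 mm (its top); about 0.18 kg. The point is on its axis, 60 mm above its underside; z up.
- tray: Shallow open steel tray, fixed to the table, 200 mm (its x) by 280 mm (its y), floor 4 mm thick, rim 12 mm above the table. Origin: centre of its underside, on the table. Its x points away from the robot, its z up. The three pieces stand in a row along its y about 85 mm apart, on the robot's side of the wheel, in any order; the spot of each is where it stands at the start.
- mat: Black rubber mat, the side area for the three pieces, fixed, to the left or the right of the tray: 250 mm (its x) by 150 mm (its y), 3 mm thick. Origin: centre of its underside, on the table; z up.
- cup_floor (a point): Round aluminium cup that is to receive the wheel, on a fixed grey base plate 130 x 130 mm, on the other side of the tray from the mat: 90 mm inside diameter, 9 mm deep. The point is the centre of the cup's inner floor, 13 mm above the table; z up.
- bearing_center (a point): Bystander in the tray's far corner on its +y side: a small steel bearing ring, 30 mm in diameter, 11 mm high. The point is its centre.
- bush_center (a point): Bystander in the tray's far corner on its -y side: a small flanged brass bush, 26 mm in diameter, 20 mm high. The point is on its axis, half-way up.
Not all that is in view belongs to the job. Leave any pink or yellow look-alike of the part that bears plunger_center alone.

How it is judged (in metres and radians):
On the way, in this order (a step that is already met when the one before it is completed fails the run):
1. all three pieces stand upright on the mat while the wheel is still where it lay (x of post_center in the frame of mat between -0.125 and 0.125 m and y of post_center in the frame of mat between -0.075 and 0.075 m and height (world z) of each of post_center, block_center below 0.066 m and angle between each of post_center, block_center, plunger_center's own z axis and vertical below 0.15 rad and x of block_center in the frame of mat between -0.125 and 0.125 m and y of block_center in the frame of mat between -0.075 and 0.075 m and x of plunger_center in the frame of mat between -0.125 and 0.125 m and y of plunger_center in the frame of mat between -0.075 and 0.075 m and height (world z) of plunger_center below 0.071 m and distance of wheel_center from where it was at the start of the episode below 0.03 m), for 0.2 s.
2. the wheel lies flat in the cup while the three pieces still stand on the mat (horizontal distance between wheel_center and cup_floor below 0.015 m and z of wheel_center in the frame of cup_floor between 0.02 and 0.031 m and angle between wheel_center's own z axis and vertical below 0.1 rad and x of post_center in the frame of mat between -0.125 and 0.125 m and y of post_center in the frame of mat between -0.075 and 0.075 m and height (world z) of each of post_center, block_center below 0.066 m and angle between each of post_center, block_center, plunger_center's own z axis and vertical below 0.15 rad and x of block_center in the frame of mat between -0.125 and 0.125 m and y of block_center in the frame of mat between -0.075 and 0.075 m and x of plunger_center in the frame of mat between -0.125 and 0.125 m and y of plunger_center in the frame of mat between -0.075 and 0.075 m and height (world z) of plunger_center below 0.071 m), for 0.2 s.
At the end, for the whole second after the job is handed in: The wheel lies flat, knob up, in the cup (axis within 15 mm of the cup's middle, on its floor), and knob post, guide block and spring plunger each stand upright within 15 mm of where they stood at the start; everything is released (horizontal distance between wheel_center and cup_floor below 0.015 m and z of wheel_center in the frame of cup_floor between 0.02 and 0.031 m and angle between each of wheel_center, post_center, block_center, plunger_center's own z axis and vertical below 0.1 rad and distance of each of post_center, block_center, plunger_center from where it was at the start of the episode below 0.015 m); the robot touches nothing.
It fails at once if the bearing or the bush is moved by more than 20 mm (distance of any of bearing_center, bush_center from where it was at the start of the episode above 0.02 m).
It also fails if it takes over 141 s, if anything falls off the work surface, if the arm or the gripper's body presses on something with over 40 N, if the wrist force passes 120 N, or if a joint passes its speed limit or range.

## Working session

There is one attempt and no reset: what is moved stays moved. The work goes in short steps, each a Python script; the robot and the scene stay as the last script left them, time stands still between calls to the robot, and variables do not carry over. Pictures are saved under pics/ and viewed, and the job is handed in when it is done.

```bash
mkdir -p pics; ls; cat > h.py <<'E'
import numpy as np, cv2
from station import arm
from scipy.spatial.transform import Rotation as R
def save(f,n): cv2.imwrite('pics/'+n,f['img'][:,:,::-1])
def pts(f, T=None):
    "world points per pixel (420x560x3), nan when none"
    h,w=f['z_map'].shape
    u,v=np.meshgrid(np.arange(w),np.arange(h))
    K=np.array([[f['fx'],0,f['cx']],[0,f['fy'],f['cy']],[0,0,1.]])
    p=np.stack([u,v],-1).reshape(-1,1,2).astype(float)
    s=cv2.undistortPoints(p,K,np.array([f['k1'],0,0,0.])).reshape(h,w,2)
    z=f['z_map'].astype(float).copy(); z[z<=0]=np.nan
    P=np.stack([s[...,0]*z,-s[...,1]*z,-z],-1)
    if T is None:
        A=np.array(f['attitude'],float)
        A=A if A.shape==(3,3) else R.from_rotvec(A).as_matrix()
        return P@A.T+np.array(f['origin'])
    return P@T[:3,:3].T+T[:3,3]
E
python3 - <<'E'
from h import *
for n in ['top','side','wrist']:
    f=arm.grab_frame(n); save(f,n+'0.png'); np.savez(n+'0.npz',**f)
    print(n,{k:v for k,v in f.items() if k not in('img','z_map')})
print(arm.read_time_s(),arm.read_tcp_rot(),arm.read_position())
E
```

```text
pics
top {'fx': 471.45531719807934, 'fy': 471.45531719807934, 'cx': 283.7144851057609, 'cy': 210.14352837968477, 'k1': -0.08426963913769472, 'origin': array([474.52871031, -13.84700708, 975.10928656]), 'attitude': array([ 0.06440169, -0.06711966, -1.54760769])}
side {'fx': 400.7255788591848, 'fy': 400.7255788591848, 'cx': 289.7560990631735, 'cy': 210.25280127943384, 'k1': -0.10217797822139243, 'origin': array([335.37007261, 689.75352365, 499.88177132]), 'attitude': array([ 0.21432464, -1.38959112, -2.47387989])}
wrist {'fx': 378.27316722951247, 'fy': 378.27316722951247, 'cx': 281.9529392027763, 'cy': 207.2010783305327, 'k1': -0.05415070964991181, 'T_tool_cam': array([[ 9.99999883e-01,  3.74063466e-04,  3.07407943e-04,
        -5.43014842e-01],
       [ 1.70222838e-04,  3.22760379e-01, -9.46480696e-01,
         3.09545956e+01],
       [-4.53262954e-04,  9.46480638e-01,  3.22760278e-01,
         8.49508882e+01],
       [ 0.00000000e+00,  0.00000000e+00,  0.00000000e+00,
         1.00000000e+00]])}
0.15 [-1.33767718 -0.98299489  0.98530308] [193.11663197 620.45953878 403.82042528]
```

View pics/top0.png

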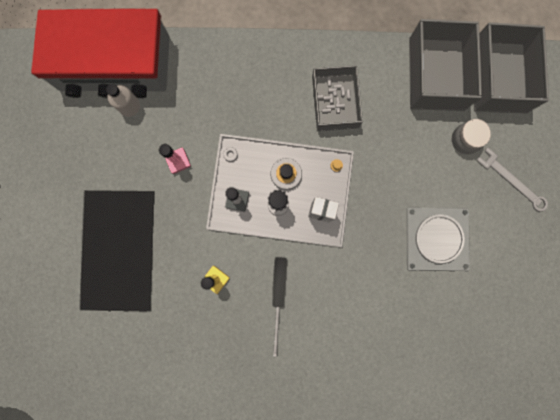

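View pics/side0.png

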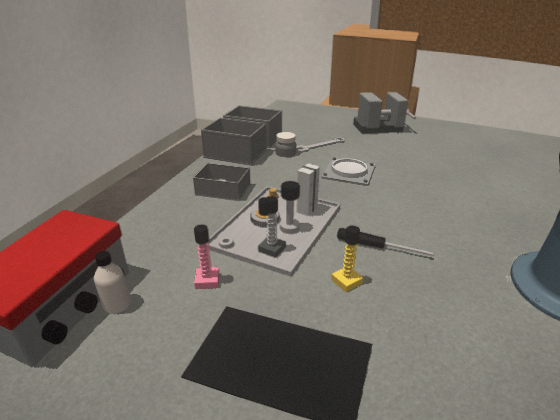

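View pics/wrist0.png

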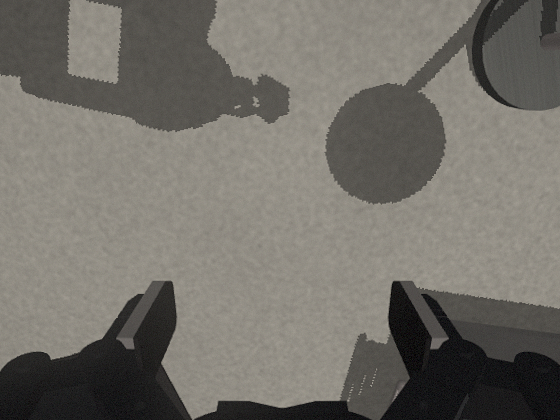

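```bash
python3 - <<'E'
from h import *
print(R.from_rotvec(arm.read_tcp_rot()).as_matrix().round(3))
f=np.load('top0.npz'); P=pts(f)
z=P[...,2]; print(np.nanpercentile(z,[1,10,50,90,99]))
h=np.clip(np.nan_to_num(z)*2,0,255).astype(np.uint8)
cv2.imwrite('pics/h0.png',cv2.applyColorMap(h,cv2.COLORMAP_JET))
E
```

```text
[[ 0.297 -0.001 -0.955]
 [ 0.955 -0.001  0.297]
 [-0.002 -1.     0.   ]]
[-753.60530664   -2.415244      0.86914521   19.92588944  116.77258448]
```

View pics/h0.png

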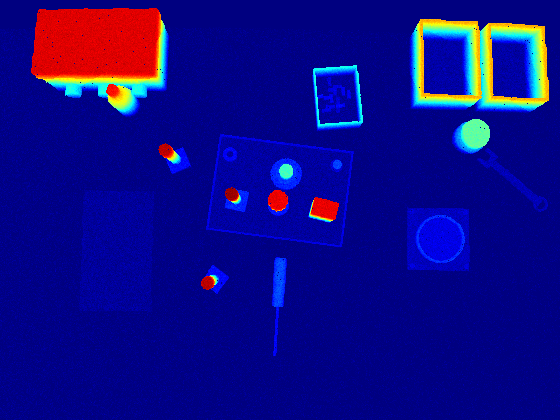

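```bash
cat > meas.py <<'E'
from h import *
def mask_at(P,z0,z1,uv,r=22):
    z=P[...,2]; m=((z>z0)&(z<z1)).astype(np.uint8)
    n,l,s,c=cv2.connectedComponentsWithStats(m)
    v,u=np.mgrid[:m.shape[0],:m.shape[1]]
    near=(np.hypot(u-uv[0],v-uv[1])<r)
    ids=np.bincount(l[near&(m>0)],minlength=n); ids[0]=0
    return l==ids.argmax()
def top(P,z0,z1,uv,r=22):
    m=mask_at(P,z0,z1,uv,r); q=P[m]
    c,(w,h),a=cv2.minAreaRect(q[:,:2].astype(np.float32))
    cc,rad=cv2.minEnclosingCircle(q[:,:2].astype(np.float32))
    return dict(n=len(q),mean=q.mean(0).round(1),med_z=np.median(q[:,2]).round(1),rect=(np.round(c,1),round(w,1),round(h,1),round(a,1)),circ=(np.round(cc,1),round(rad,1)))
E
python3 - <<'E'
from meas import *
f=np.load('top0.npz'); P=pts(f)
# table tilt
sub=P[260:400:7,60:520:7].reshape(-1,3); sub=sub[np.abs(sub[:,2])<8]
A=np.c_[sub[:,:2],np.ones(len(sub))]; print('table',np.linalg.lstsq(A,sub[:,2],rcond=None)[0])
for n,z0,z1,uv in [('plunger',108,135,(233,193)),('post',100,125,(278,201)),('block',103,125,(323,208)),('wheelknob',46,66,(286,172)),('wheeldisc',14,62,(286,172)),
 ('bearing',9,22,(231,155)),('bush',15,40,(337,165)),('pink',100,140,(165,150)),('yel',100,140,(208,283)),('plate',2.5,30,(440,240))]:
    print(n,top(P,z0,z1,uv))
im=f['img']
g=im.sum(-1); m=(g<120)
v,u=np.mgrid[:420,:560]
mm=m&(u>70)&(u<165)&(v>180)&(v<320)&(P[...,2]<12)
q=P[mm]; print('mat',cv2.minAreaRect(q[:,:2].astype(np.float32)),q[:,2].mean())
mm=(P[...,2]>7)&(P[...,2]<16)&(u>195)&(u<365)&(v>125)&(v<255)
q=P[mm]; print('tray',cv2.minAreaRect(q[:,:2].astype(np.float32)))
mm=(P[...,2]>17)&(P[...,2]<30)&(u>400)&(u<480)&(v>200)&(v<280)
q=P[mm]; print('cup',cv2.minEnclosingCircle(q[:,:2].astype(np.float32)),q.mean(0))
for n in 'side',:
    f=np.load('side0.npz');P=pts(f)
    for nm,z0,z1,uv in [('plunger',108,140,(268,205)),('post',100,125,(290,190)),('block',103,125,(308,170))]: print('side',nm,top(P,z0,z1,uv,12))
E
```

```text
table [ 0.00335156  0.00199094 -0.49643962]
plunger {'n': 141, 'mean': array([574.1,  81.6, 123.2]), 'med_z': np.float64(124.1), 'rect': (array([574.7,  81.9]), 22.7, 22.8, 25.2), 'circ': (array([574.9,  82.5]), 11.9)}
post {'n': 323, 'mean': array([565.9,  -2.6, 113.6]), 'med_z': np.float64(113.8), 'rect': (array([565.8,  -2.7]), 36.8, 35.2, 0.7), 'circ': (array([566.1,  -2.6]), 19.1)}
block {'n': 452, 'mean': array([552.7, -89.3, 113.9]), 'med_z': np.float64(114.1), 'rect': (array([553.1, -89.7]), 46.4, 32.7, 76.2), 'circ': (array([552.9, -89.3]), 26.8)}
wheelknob {'n': 159, 'mean': array([630.4, -16.9,  55.7]), 'med_z': np.float64(55.9), 'rect': (array([630.4, -16.4]), 26.6, 25.7, 2.0), 'circ': (array([630.8, -17. ]), 13.8)}
wheeldisc {'n': 766, 'mean': array([629.1, -16.9,  28.4]), 'med_z': np.float64(21.5), 'rect': (array([630.9, -16.9]), 63.3, 63.1, 70.5), 'circ': (array([631.1, -16.9]), 33.0)}
bearing {'n': 135, 'mean': array([669.5,  99.9,  14.7]), 'med_z': np.float64(14.9), 'rect': (array([669.4,  99.9]), 28.6, 28.0, 46.5), 'circ': (array([670. , 100.1]), 14.9)}
bush {'n': 6
[... 862 characters left out ...]
85.2434387207031, 253.0288543701172), 83.74407958984375)
cup ((505.19976806640625, -335.681884765625), 50.775306701660156) [ 503.12791391 -335.32651712   21.12679631]
side plunger {'n': 146, 'mean': array([574.8,  86.1, 119.2]), 'med_z': np.float64(120.6), 'rect': (array([575.8,  82.7]), 21.2, 21.9, 78.6), 'circ': (array([576. ,  82.4]), 11.8)}
side post {'n': 219, 'mean': array([565.9,   3.2, 110.7]), 'med_z': np.float64(112.9), 'rect': (array([567.4,  -1.6]), 36.6, 35.5, 0.2), 'circ': (array([567.7,  -2.2]), 19.5)}
side block {'n': 221, 'mean': array([553.4, -83.4, 112. ]), 'med_z': np.float64(113.9), 'rect': (array([554.6, -89.5]), 49.1, 32.7, 74.1), 'circ': (array([554.2, -90. ]), 27.3)}
```

```bash
cat > mv.py <<'E'
from meas import *
def rot(a):  # jaw direction angle deg in world
    d=np.array([np.cos(np.radians(a)),np.sin(np.radians(a)),0]); y=np.array([0,0,-1.])
    return R.from_matrix(np.c_[d,y,np.cross(d,y)]).as_rotvec()
G=155
def st(s): print(s,'t',round(arm.read_time_s(),1),'p',np.round(arm.read_position(),1),'w',round(arm.read_gripper_width(),3),'F',np.round(arm.read_ft_force(),1),flush=True)
def pick(x,y,z,a,clear=430,effort=60):
    o=rot(a); arm.move_to([x,y,clear],o)
    arm.line_to([x,y,z+G],max_speed=200); st('at pick')
    arm.grasp(effort); st('grasped')
    arm.line_to([x,y,clear],max_speed=200); st('lifted')
def place(x,y,z,a,clear=430):
    o=rot(a); arm.move_to([x,y,clear],o)
    arm.line_to([x,y,z+G+15],max_speed=200)
    arm.line_to([x,y,z+G],max_speed=40); st('at place')
    arm.open(); arm.sleep(.2)
    arm.line_to([x,y,clear],max_speed=250); st('released')
S=dict(plunger=(575,82.2,106,-7,),post=(566.5,-2.5,96,-7),block=(553.3,-89.6,92,-14))
M=dict(plunger=(545,360,106,0),post=(465,298,96,0),block=(388,360,92,-7))
E
python3 - <<'E'
from mv import *
for k in S:
  for D in (S,M):
    x,y,z,a=D[k]
    for zz in (z+155,430): 
        q=arm.solve_ik([x,y,zz],rot(a)); print(k,zz,None if q is None else np.round(q,2))
for p in ([630.6,-16.9,42+155],[630.6,-16.9,430],[504.5,-335.5,206],[504.5,-335.5,430]):
    q=arm.solve_ik(p,rot(-7)); print(None if q is None else np.round(q,2))
E
```

```text
plunger 261 [-0.05  0.26  1.83  0.    1.06  0.07]
plunger 430 [-0.05  0.06  1.71  0.    1.36  0.07]
plunger 261 [0.41 0.41 1.63 0.   1.1  0.41]
plunger 430 [0.41 0.23 1.53 0.   1.38 0.41]
post 251 [-0.2   0.24  1.87  0.    1.03 -0.08]
post 430 [-0.2   0.03  1.75  0.    1.36 -0.08]
post 251 [0.36 0.21 1.9  0.   1.02 0.36]
post 430 [ 0.36 -0.    1.78  0.    1.36  0.36]
block 247 [-0.36  0.24  1.88  0.    1.02 -0.12]
block 430 [-0.36  0.01  1.76  0.    1.36 -0.12]
block 247 [0.53 0.17 1.96 0.   1.01 0.66]
block 430 [ 0.53 -0.06  1.84  0.    1.36  0.66]
[-0.21  0.46  1.7   0.    0.98 -0.08]
[-0.21  0.18  1.59  0.    1.37 -0.08]
[-0.77  0.4   1.77  0.    0.97 -0.65]
[-0.77  0.12  1.65  0.    1.37 -0.65]
```

```bash
python3 - <<'E'
from mv import *
pick(*S['plunger'])
f=arm.grab_frame('side');save(f,'s1.png')
E
```

```text
at pick t 3.5 p [575.6  82.3 262.4] w 0.999 F [0.7 0.1 0.5]
grasped t 4.1 p [575.3  82.2 261.5] w 0.267 F [0.9 0.8 2.3]
lifted t 5.1 p [574.5  82.2 427.9] w 0.268 F [ 0.3 -0.1 -1.7]
```

View pics/s1.png

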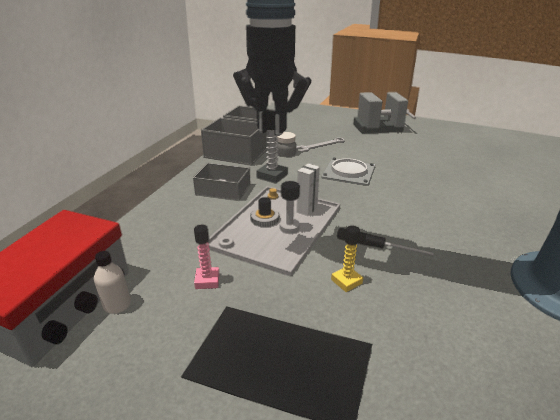

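The plunger hangs upright in the gripper (foot near pixel 272,172), and the other two pieces still stand. Fast enough, so I place it and do the post.

```bash
python3 - <<'E'
from mv import *
place(*M['plunger'])
pick(*S['post'])
place(*M['post'])
f=arm.grab_frame('side');save(f,'s2.png')
E
```

```text
at place t 7.7 p [544.9 360.  260.7] w 0.262 F [-0.1 -0.7 -2.2]
released t 9.3 p [544.6 359.8 428. ] w 0.999 F [-1.1 -0.5 -0.9]
at pick t 11.7 p [567.2  -2.4 252.3] w 1.003 F [ 0.7 -0.5 -0.7]
grasped t 12.2 p [566.9  -2.6 251.8] w 0.409 F [-0.7  0.1  1.7]
lifted t 13.3 p [566.   -2.4 427.8] w 0.406 F [ 0.5 -0.5 -3.9]
at place t 16.0 p [465.  298.  250.8] w 0.404 F [ 0.3  0.2 -2.4]
released t 17.6 p [464.6 297.8 428.2] w 1.006 F [0.2 0.  0.2]
```

View pics/s2.png

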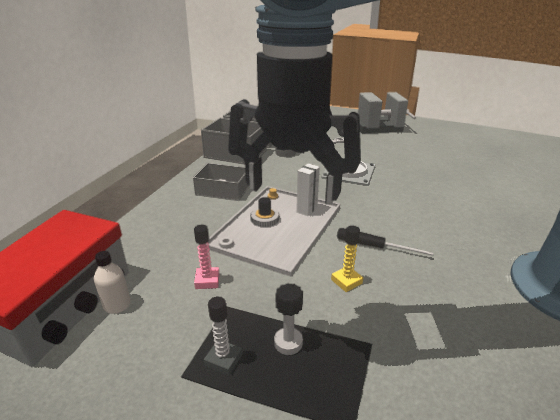

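Plunger (220,345) and post (288,325) both stand upright on the mat. Next is the block.

```bash
python3 - <<'E'
from mv import *
pick(*S['block'])
place(*M['block'])
f=arm.grab_frame('side');save(f,'s3.png')
arm.move_to([630.6,-180,430],rot(-7))
f=arm.grab_frame('top');save(f,'t3.png'); np.savez('top3.npz',**f)
P=pts(f)
for n,z0,z1,xy in [('pl',108,135,(545,360)),('po',100,125,(465,298)),('bl',100,125,(388,360)),('wheel',46,66,(630,-17))]:
    d=np.hypot(P[...,0]-xy[0],P[...,1]-xy[1]); m=(d<35)&(P[...,2]>z0)&(P[...,2]<z1); q=P[m]
    print(n,len(q),q.mean(0).round(1),cv2.minAreaRect(q[:,:2].astype(np.float32)))
E
```

```text
at pick t 20.2 p [553.9 -89.6 248.3] w 0.998 F [0.1 0.4 0.2]
grasped t 20.7 p [553.6 -89.7 247.6] w 0.368 F [0.4 0.1 4.1]
lifted t 21.8 p [552.9 -89.5 427.9] w 0.369 F [ 0.3  0.2 -4.1]
at place t 25.1 p [387.9 360.  246.7] w 0.364 F [-0.2  0.1 -2.1]
released t 26.7 p [387.6 359.8 428.2] w 0.996 F [-0.1  0.1 -0.1]
pl 155 [544.  357.2 121.2] ((544.0398559570312, 358.3258972167969), (22.55921173095703, 22.360637664794922), 51.24008560180664)
po 357 [465.5 295.  112.6] ((465.2002258300781, 296.610107421875), (36.85844421386719, 37.76656723022461), 70.35086059570312)
bl 493 [388.2 356.6 112.7] ((387.7997741699219, 358.2279357910156), (47.04731750488281, 33.134830474853516), 83.7945327758789)
wheel 160 [630.1 -16.9  55.8] ((630.324951171875, -16.411376953125), (26.80840492248535, 25.773733139038086), 2.0558629035949707)
```

View pics/s3.png

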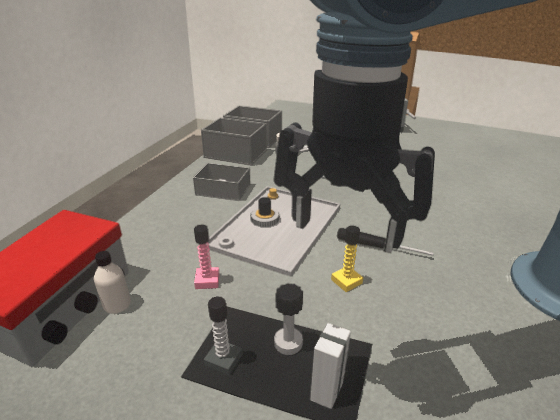

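View pics/t3.png

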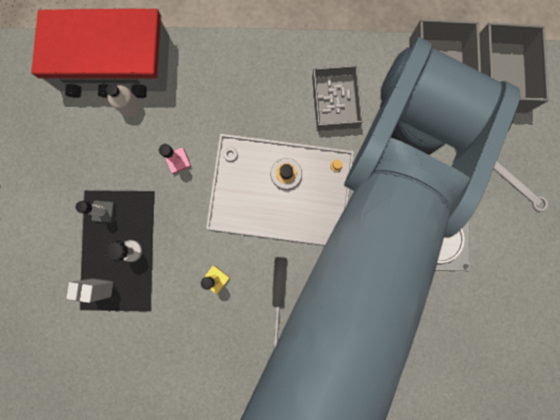

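All three stand on the mat (top view: 100,210; 125,250; 85,291), and the wheel is unmoved at (286,172). Next, the wheel.

```bash
python3 - <<'E'
from mv import *
pick(630.7,-16.9,42.5,-7,clear=380)
place(504.5,-335.3,52,-7,clear=380)
f=arm.grab_frame('side');save(f,'s4.png')
arm.move_to([465,298,430],rot(0))
f=arm.grab_frame('top');save(f,'t4.png'); np.savez('top4.npz',**f)
P=pts(f)
for n,z0,z1,xy in [('knob',50,75,(504,-335)),('disc',24,75,(504,-335))]:
    d=np.hypot(P[...,0]-xy[0],P[...,1]-xy[1]); m=(d<40)&(P[...,2]>z0)&(P[...,2]<z1); q=P[m]
    print(n,len(q),q.mean(0).round(1),np.median(q[:,2]),cv2.minEnclosingCircle(q[:,:2].astype(np.float32)))
st('')
E
```

```text
at pick t 30.7 p [631.5 -17.3 199.1] w 1.003 F [-0.6  0.8  0. ]
grasped t 31.3 p [631.1 -16.9 198.3] w 0.307 F [-0.8  0.4  4.2]
lifted t 32.3 p [630.1 -16.8 377.8] w 0.31 F [-1.  -0.  -3.5]
at place t 35.1 p [ 504.6 -335.4  207.3] w 0.313 F [-1.9  0.6 -0.2]
released t 36.8 p [ 504.1 -334.9  378.2] w 1.003 F [-0.4 -0.1 -0.3]
knob 178 [ 504.9 -333.7   63.4] 64.35064576831513 ((505.1478576660156, -335.3785400390625), 13.737746238708496)
disc 768 [ 504.1 -331.5   38.1] 30.61865575762232 ((505.26904296875, -335.5042419433594), 33.13127517700195)
 t 39.1 p [465.5 297.4 429.9] w 0.998 F [ 1.  -0.5 -0.7]
```

View pics/t4.png

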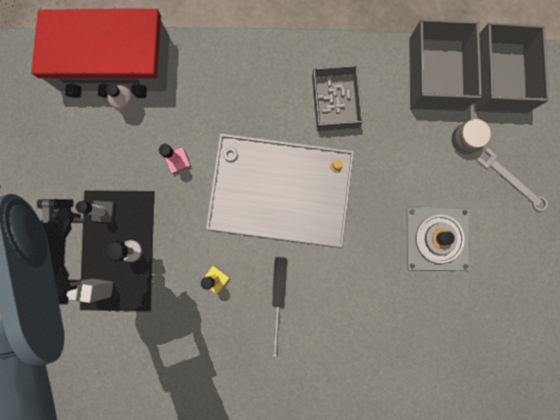

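View pics/s4.png

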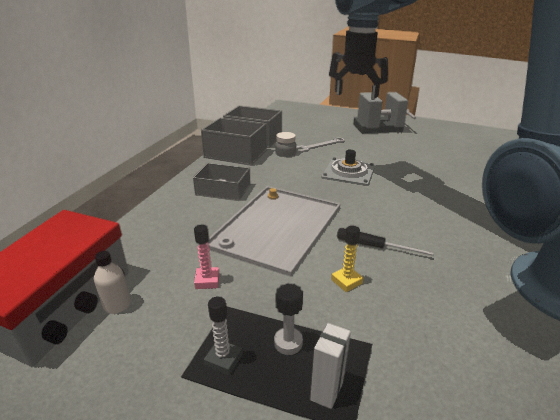

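The wheel lies in the cup (441,238) with its knob top at 64 mm, and the pieces still stand. Next I return them.

```bash
python3 - <<'E'
from mv import *
def ret(k):
    x,y,z,a=S[k]; pick(*M[k]); place(x,y,z+2,a)
for k in ('post','plunger','block'): ret(k)
arm.move_to([250,450,430],rot(30))
f=arm.grab_frame('side');save(f,'s5.png')
f=arm.grab_frame('top');save(f,'t5.png'); P=pts(f)
for n,z0,z1,uv in [('plunger',108,135,(233,193)),('post',100,125,(278,201)),('block',103,125,(323,208)),('bearing',9,22,(231,155)),('bush',15,40,(337,165)),('knob',50,75,(444,238))]:
    print(n,top(P,z0,z1,uv))
st('')
E
```

```text
at pick t 40.4 p [465.6 298.3 252.3] w 0.998 F [ 0.4 -0.6 -0.1]
grasped t 40.9 p [465.4 298.2 251.8] w 0.406 F [-0.3  0.5  3.4]
lifted t 42.0 p [464.6 297.8 427.9] w 0.407 F [-0.7  0.2 -3. ]
at place t 44.7 p [566.5  -2.5 252.8] w 0.406 F [-0.6  0.5 -3. ]
released t 46.3 p [566.1  -2.4 428.2] w 1.006 F [-1.4  1.2 -0.5]
at pick t 48.6 p [545.7 360.1 262.7] w 1.0 F [-0.7  0.1 -0.2]
grasped t 49.2 p [545.2 360.1 261.5] w 0.263 F [1.5 0.4 1.8]
lifted t 50.2 p [544.6 359.8 427.8] w 0.267 F [ 0.2  0.7 -2.2]
at place t 52.7 p [574.9  82.2 262.8] w 0.265 F [-0.2 -0.6 -2.6]
released t 54.4 p [574.6  82.2 428.1] w 1.001 F [-0.2 -0.3 -0.7]
at pick t 56.7 p [388.7 360.2 248.2] w 0.999 F [-0.3 -0.1  0.6]
grasped t 57.3 p [388.3 360.2 247.6] w 0.369 F [ 0.1 -0.2  3.9]
lifted t 58.3 p [387.6 359.7 427.9] w 0.367 F [-0.3  0.5 -3. ]
at place t 61.6 p [553.2 -89.6 248.7] w 0.372 F [-1.   0.3 -3.8]
released t 63.2 p [552.9 -89.5 428.1] w 0.997 F [ 0.2  0.  -1.4]
plunger {'n': 143, 'mean': array([573.3,  81.5, 123.2]), 'med_z': np.float64(123.7), 'rect': (array([573.6,  81.8]), 21.9, 22.7, 1.3), 'circ':
[... 258 characters left out ...]
'med_z': np.float64(114.2), 'rect': (array([551.6, -89.5]), 45.8, 32.7, 76.9), 'circ': (array([551.5, -89.2]), 26.3)}
bearing {'n': 136, 'mean': array([669.5, 100. ,  15. ]), 'med_z': np.float64(15.0), 'rect': (array([669.9, 100.1]), 28.8, 27.2, 2.5), 'circ': (array([669.8, 100.2]), 14.9)}
bush {'n': 69, 'mean': array([ 651.6, -121.2,   23.6]), 'med_z': np.float64(23.9), 'rect': (array([ 651.8, -121.6]), 17.7, 16.8, 2.7), 'circ': (array([ 652. , -121.2]), 9.2)}
knob {'n': 177, 'mean': array([ 504.9, -333.8,   63.4]), 'med_z': np.float64(64.4), 'rect': (array([ 505. , -334.7]), 25.4, 25.5, 37.0), 'circ': (array([ 505.1, -335.3]), 13.5)}
 t 65.5 p [250.7 449.7 430. ] w 1.007 F [-0.1  0.2  0.7]
```

View pics/t5.png

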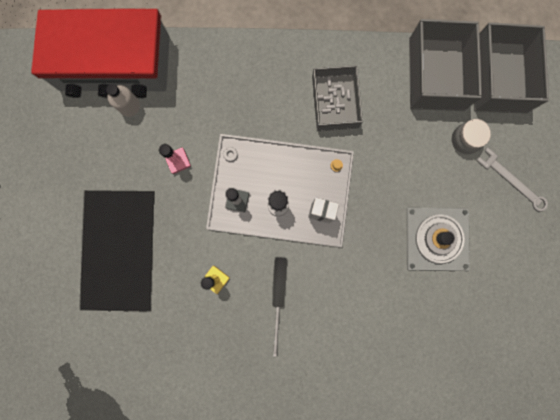

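View pics/s5.png

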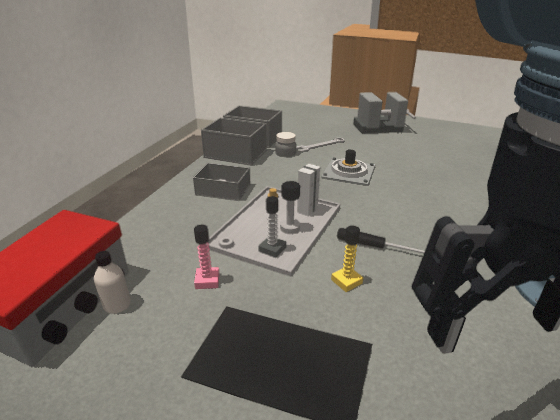

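The pieces stand upright at (235,198), (278,201) and (324,208), each within about 2 mm of its start. The wheel is in the cup at (441,238), the bystanders have not moved, and the gripper is clear.

```bash
python3 -c "
from station import arm
arm.finish_job(); print(arm.read_time_s())"
```

```text
the job is handed in; nothing more can be done
the job is handed in; nothing more can be done
```

The job is done and handed in. I stood the plunger, post and block on the mat, laid the wheel knob up in the cup, then put each piece back on its own spot in the tray.

My last check, from the top and side cameras at about 65 s of the 141 s allowed, showed:
- **Pieces:** all three stand upright with the correct top heights, each within about 2 mm of where it started.
- **Wheel:** it lies flat in the cup, within about 2 mm of the cup's middle, with its knob top at about 64 mm where 65 mm is expected.
- **Bystanders:** the bearing and the bush moved less than 1 mm by the camera, and the look-alikes were not touched.
- **Robot:** the gripper is open and clear of everything, and force readings stayed under 5 N wherever I sampled them.

On the mat, the camera read the pieces about 1.5 mm off the arm's own position in y, which fits the stated 2 mm calibration. No check failed.

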